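# Hang a roller carrier on the sloped gravity rail

### The arm

A 6-joint arm with a two-finger parallel gripper is mounted at the origin on a cart in front of the work surface, level with it; the furniture and walls round the work are solid. World frame = base frame: x ahead of the robot, y to its left, z up, the work surface at z = 0. Lengths are in m, angles in degrees, forces in N, time in s.
With the tool pointing down it reaches from about 0.25 to 0.725 m from the base axis. Payload 9.7 kg.
Tool frame: the origin (TCP) lies at the very end of the fingers, on their centre line; the grasp point (between the pads) lies 19 mm behind it; z points along the fingers, y is the line along which they close (so a half turn about z gives the same grasp; the last joint's range is limited). The gripper opens to 85 mm and grips with 20 to 120 N. Pads are 22 mm wide; open, the fingers measure 114 mm over their backs; the gripper's body (76 mm by 85 mm) begins 54 mm behind the grasp point. The pads swing forward as they close: fully open they stand 13 mm farther back than shut.
Start: joints at [75.688, 4.979, 10.078, 95.1, 0, 90], TCP at [0.136, 0.533, 0.231] pointing down, gripper open.
Joint ranges: [-179.16, 179.16], [-48.56, 103.87], [-65.8, 70.77], [-126.05, 130.52], [-82.76, 87.17], [-180, 180]. Speed limits (degrees/s): [127.2, 127.2, 147.25, 180, 180, 180].

### API

Orientations are given as [roll, pitch, yaw] about the fixed x, y, z axes, in that order (R = Rz(yaw) Ry(pitch) Rx(roll)).
In Python, from workcell import bot gives the robot as it stands.
- The arm moves only by the tool step_arm, never from a script. Its argument "targets" is a list of rows, each a list of 3 entries, a list of its own where there are three numbers: the opening, from 0 (shut) to 1 (fully open), then the shift along the world's x, y, z in mm, then the turn, a rotation vector about the world's x, y, z in rad. In form: [[grip, [tx, ty, tz], [wx, wy, wz]], ...]. A call has 1 to 8 rows; each row is the pose to reach, as a shift and turn from the pose commanded when the call began; what a row does not reach only later rows make up. A row lasts 1/10 s, in which the tool goes at most 50 mm and 8.59 degrees, less where a joint would pass 70% of its speed; a pose out of reach is approached as far as the arm can. A call with a gripper value outside its range is refused whole. The fingers move at their own pace and stop on an object; "force" is the grip in N (left out, the last holds). Time passes only in rows, so rows that repeat a pose let the fingers close. It gives the time, the measured TCP pose, the force, the opening and the grip force at its end, in the units of the state.
- bot.get_obs(): the state, without advancing time (a new reading comes with each control period).
- bot.camera(name): name is "scene" or "top" or "wrist"; returns (picture, depth): 480x640x3 uint8, red, green, blue; 480x640 float32, m along the optical axis (not along the pixel's ray), 0 where there is no reading.
- bot.camera_params(name): a dict with "K" (3x3 intrinsics, pixels), "k1" (the pictures are not rectified: a ray, as slopes to the right and down, at radius r is drawn at 1 + k1 r^2 times it, then the intrinsics apply), "R" (3x3) and "t" (3): a world point X has camera coordinates R X + t. Camera axes: x right, y down, z forward; pixel columns grow to the right and rows downward; lengths in m; the calibration is good to about 2 mm. A picture is of the moment at which its call begins: read the wrist's pose just before it. camera_params takes no time and is no camera call; for the wrist camera it gives the pose at the moment of the call.
- bot.job_done(): hands the job in; it is judged then, once.
The state is a dict: "time": time; "q": joint angles; "qd": joint speeds; "joint_efforts": joint torques, N m; "ee_pos": TCP position; "tcp_rot": TCP orientation; "wrist_force": force on the tool from outside, world axes, zero at the start; "torque": the same for the moment, N m; "opening": finger opening in m; "grasp_force": force on a finger pad.
Only numpy, scipy, OpenCV 4.12 (cv2) and the standard library are available. Lean on these libraries where they do the work, as an engineer would, in place of code of your own. Each camera call takes 0.05 s, during which the arm holds its last target. There are 200 camera calls.

### The job

Take the yellow roller carrier by its orange tab and hook it over the sloping rail at the red upper section, so that its wheels sit on the rail before you let go there. Let it roll down on its own, without pushing or guiding it, and check that it has come to rest against the stop at the lower end, still hanging on the rail. Leave the spray can, the ball valve and the roll of red tape on the bench where they are.

Things in the scene. Friction and masses are not known exactly. Their poses are not given: they have to be found in the camera images.
- rail_stand: Fixed stand of the gravity rail. Origin on the bench under its middle; x across the rail (away from the robot), y along it to its upper end, z up. Blue forks at y = -0.225 (127 mm high) and y = +0.225 m (239 mm high) hold the bar; feet 130 x 60 mm there, a ground beam 50 x 10 mm between. Red loading section of the bar: stand y 0.05 to 0.16 m. Black knob 32 mm out to -x at the upper fork.
- rail_pivot (a point): Pin at stand (0, -0.225, 0.115) m, at mid-height of the rail: a straight flat bar on edge, 8 mm thick, 20 mm high (top edge 10 mm above pin). From here it rises to stand +y, clamped firm at an UNREPORTED slope of 0.12 to 0.23 rad: feel for it or look. Along the bar from the pin: stop face at 55 mm (block rises 27 mm above the bar), red section 275 to 395, end 478 mm.
- carrier: Yellow C-shaped roller carrier, 155 mm high, about 0.45 kg, standing upright at the start. Origin under its load plate; x to its open mouth, y along its run, z up. Load plate x -27 to 31, y -28 to 28, z 0 to 6 mm, fixed brass fitting on it; back plate x -27 to -22; header y -35 to 35, z to 120 mm; two free wheels, 18 mm diameter, at y -22 and 22. Rolls as soon as let go.
- carrier_mouth (a point): Middle of the open mouth, carrier (0.012, 0, 0.064) m. Free height for the bar: from the fitting's top (z 48 mm) to the flared lip (z 80 mm), open to +x. The bar goes in here sideways, under the lip, then the carrier is lowered: the bar rises between cheek (inner face x = -7) and lip (x = +7 mm; both z 88 to 120) to the wheels. May face either side of the rail.
- carrier_seat (a point): Midway between the undersides of the wheels, carrier (0, 0, 0.095) m. On the rail it lies on the bar's top edge, the carrier's y along the bar's slope. Against the stop it is 90 mm along the bar from the pin (stand y about -0.139 m).
- carrier_tab (a point): Grip point in the orange tab on the carrier's top, carrier (0, 0, 0.142) m. Tab 12 mm thick in x, 46 mm long in y, z 120 to 155 mm.
- spray_can: Blue spray can with red cap, 52 mm diameter, 180 mm high, loose bystander; origin under its centre.
- lever_valve: Small brass ball valve with blue lever, 121 x 31 x 46 mm, loose bystander; origin under the middle of its outline, x along the lever.
- red_tape: Roll of red tape lying flat, 72 mm diameter, 24 mm high, loose bystander; origin under its centre.
Not all that is in view belongs to the job. There is more than one size of the carrier; the job needs the smaller.

How it is judged:
By the outcome, as a careful person would: the job done as asked, in the order asked, and still so for the second after the job is handed in, with the robot touching nothing.
It also fails if it takes over 58 s, if anything falls off the work surface, if the arm or the gripper's body presses on something with over 40 N, if the wrist force passes 120 N, or if a joint passes its speed limit or range.

## Working session

There is one attempt and no reset: what is moved stays moved. The work goes in short steps, Python scripts to look and compute and a tool call to move; the robot and the scene stay as the last step left them, time stands still between calls to the robot, and variables do not carry over. Pictures are saved under pics/ and viewed, at most 10 in all, crops included, and the job is handed in when it is done.

Besides the shell and the picture viewer there is one more tool, called after "Request:" as name(argument=value, ...) on one line, values as JSON. step_arm: Moves the arm, as the interface text tells. Its arguments: {"type":"object","properties":{"targets":{"type":"array","items":{"type":"array"}},"force":{"type":"number"}},"required":["targets"]}

```bash
mkdir -p pics; ls; cat > h.py <<'E'
import numpy as np, cv2
from workcell import bot
def pts(name,depth,P):
    K,k1,R,t=[np.array(P[k]) for k in('K','k1','R','t')]
    h,w=depth.shape; u,v=np.meshgrid(np.arange(w),np.arange(h))
    d=np.array([k1,0,0,0,0],float)
    n=cv2.undistortPoints(np.stack([u,v],-1).reshape(-1,1,2).astype(np.float64),K,d).reshape(h,w,2)
    c=np.dstack([n*depth[...,None],depth])
    return (c-t)@R   # world
def proj(P,X):
    K,k1,R,t=[np.array(P[k],float) for k in('K','k1','R','t')]
    return cv2.projectPoints(np.atleast_2d(np.array(X,float)),cv2.Rodrigues(R)[0],t,K,np.array([k1,0,0,0,0],float))[0].reshape(-1,2)
E
python3 - <<'E'
from h import *
for n in('scene','top'):
    p,d=bot.camera(n); P=bot.camera_params(n)
    np.savez('pics/%s0.npz'%n,p=p,d=d,**{k:np.array(P[k]) for k in P})
    cv2.imwrite('pics/%s0.png'%n,p[...,::-1])
    print(n,P['K'],P['k1'],P['R'],P['t'])
print(bot.get_obs())
E
```

```text
pics
scene [[472.15084092   0.         318.75544102]
 [  0.         472.15084092 236.5871285 ]
 [  0.           0.           1.        ]] -0.10185732903020504 [[ 0.59454511 -0.80406157  0.00105032]
 [-0.48415281 -0.35903813 -0.79792711]
 [ 0.64195963  0.47389515 -0.60275303]] [-0.3828764   0.33494636  1.09435039]
top [[478.01223704   0.         316.35138878]
 [  0.         478.01223704 236.62426292]
 [  0.           0.           1.        ]] -0.08823778026136243 [[ 0.02601061 -0.99962693 -0.00833382]
 [-0.99205764 -0.02478556 -0.12331792]
 [ 0.12306535  0.01147521 -0.99233222]] [-0.07991902  0.54373053  1.37858844]
{'time': 0.1, 'q': array([ 7.56882426e+01,  5.00782654e+00,  1.00381492e+01,  9.50996168e+01,
       -1.09744494e-04,  9.00002223e+01]), 'qd': array([ 0.11259222, -0.01670059,  0.05881785, -0.0191882 ,  0.07130926,
       -0.08511053]), 'joint_efforts': array([ 5.84768277e-04, -5.21561694e+01,  4.65653872e+01,  1.59179885e-02,
       -5.28008366e-05, -2.08739931e-05]), 'ee_pos': array([0.13590708, 0.53272574, 0.23064757]), 'tcp_rot': array([-1.79930706e+02,  1.10013296e-04,  1.65688020e+02]), 'wrist_force': array([-0.30133457,  0.48370795, -0.53468004]), 'torque': array([-0.00741992,  0.01017365,  0.05419207]), 'grasp_force': 0.0, 'opening': 0.08502132765549013}
```

View pics/scene0.png

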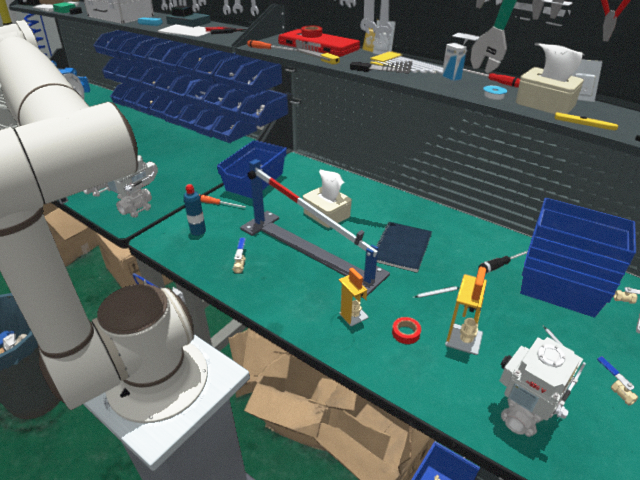

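View pics/top0.png

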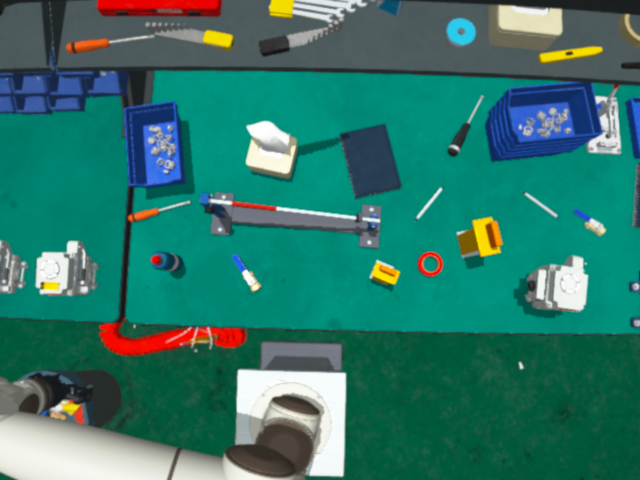

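The smaller carrier is at scene (353,297) and top (385,273). The rail runs from its upper fork at top (208,201) to the lower fork at (372,222), with the red section at top (240-278, 207). The larger carrier at top (480,240) is a distractor.

```bash
cat > m.py <<'E'
from h import *
np.set_printoptions(precision=4,suppress=True)
def load(n):
    z=np.load('pics/%s0.npz'%n); return z['p'],pts(n,z['d'],z),z
def hsv(p): return cv2.cvtColor(p,cv2.COLOR_RGB2HSV)
def box(W,lo,hi): return ((W>lo)&(W<hi)).all(-1)
for n,(u0,u1,v0,v1) in (('scene',(330,375,260,330)),('top',(360,405,255,290))):
    p,W,z=load(n); H=hsv(p); m=np.zeros(H.shape[:2],bool); m[v0:v1,u0:u1]=1
    s=(H[...,1]>150)&(H[...,2]>90)&m
    for nm,a,b in(('orange',5,15),('yellow',17,30)):
        k=s&(H[...,0]>=a)&(H[...,0]<=b); X=W[k]
        print(n,nm,len(X)); print(np.percentile(X,[2,25,50,75,98],axis=0))
        for zl in ([.15,.1,.05] if nm=='yellow' else [.148]):
            Y=X[abs(X[:,2]-zl)<(.025 if nm=='yellow' else .012)]
            if len(Y)>5:
                c,sz,an=cv2.minAreaRect((Y[:,:2]*1000).astype(np.float32)); print(' z~',zl,len(Y),c,sz,an)
# rail
for n,(u0,u1,v0,v1) in (('scene',(240,385,160,290)),('top',(195,390,190,250))):
    p,W,z=load(n); m=np.zeros(p.shape[:2],bool); m[v0:v1,u0:u1]=1
    H=hsv(p)
    red=m&((H[...,0]<6)|(H[...,0]>172))&(H[...,1]>140)&(H[...,2]>80)&(W[...,2]>.05)
    wh=m&(H[...,1]<50)&(H[...,2]>140)&(W[...,2]>.08)
    blue=m&(H[...,0]>100)&(H[...,0]<125)&(H[...,1]>110)&(W[...,2]>.03)
    for nm,k in(('red',red),('white',wh),('blue',blue)):
        X=W[k]; print(n,nm,len(X)); 
        if len(X)>5: print(np.percentile(X,[2,25,50,75,98],axis=0))
    X=W[red|wh]; c=np.median(X,0); d=np.linalg.svd(X-c,full_matrices=False)[2][0]; d*=np.sign(d[1])
    print(n,'bar dir',d,'slope',np.arctan2(d[2],np.hypot(*d[:2])),'yaw',np.degrees(np.arctan2(d[1],d[0])),'c',c)
E
python3 m.py
```

```text
scene orange 184
[[ 0.4322 -0.2811  0.1218]
 [ 0.4366 -0.2753  0.1331]
 [ 0.4401 -0.2641  0.1449]
 [ 0.4444 -0.2524  0.1532]
 [ 0.4537 -0.2407  0.1561]]
 z~ 0.148 128 (444.5518493652344, -259.7270812988281) (45.04343032836914, 14.53569507598877) 68.64077758789062
scene yellow 583
[[ 0.4116 -0.2939  0.0118]
 [ 0.4175 -0.2703  0.0629]
 [ 0.4233 -0.2579  0.1028]
 [ 0.4309 -0.2433  0.1186]
 [ 0.4484 -0.2257  0.1223]]
 z~ 0.1 395 (436.0220031738281, -257.05096435546875) (70.93482971191406, 40.56336975097656) 72.1227798461914
 z~ 0.05 137 (420.1136779785156, -252.4008026123047) (42.35355758666992, 5.517306804656982) 69.7701187133789
top orange 4
[[ 0.4376 -0.2668  0.1484]
 [ 0.4393 -0.263   0.1501]
 [ 0.4414 -0.2581  0.1524]
 [ 0.4434 -0.253   0.1541]
 [ 0.4451 -0.249   0.1542]]
top yellow 372
[[ 0.4146 -0.2929  0.0247]
 [ 0.4255 -0.2727  0.1172]
 [ 0.4353 -0.2562  0.1203]
 [ 0.4452 -0.2415  0.1242]
 [ 0.4621 -0.2258  0.1576]]
 z~ 0.15 84 (439.2427978515625, -259.00048828125) (62.16938781738281, 29.487485885620117) 62.46897888183594
 z~ 0.1 262 (438.3876037597656, -258.8851013183594) (69.5
[... 561 characters left out ...]
.3597  0.1179]
 [ 0.8999  0.4902  0.2383]]
scene bar dir [ 0.8494  0.4327 -0.3021] slope -0.3068506068503388 yaw 26.995640281642352 c [0.6117 0.0666 0.14  ]
top red 173
[[0.5988 0.0451 0.1725]
 [0.6021 0.072  0.1834]
 [0.6047 0.0996 0.1894]
 [0.6072 0.1278 0.195 ]
 [0.6115 0.1536 0.2037]]
top white 460
[[ 0.5808 -0.2346  0.1189]
 [ 0.5895 -0.1442  0.1391]
 [ 0.5947 -0.0634  0.1562]
 [ 0.6011  0.0223  0.1745]
 [ 0.6147  0.2101  0.215 ]]
top blue 270
[[ 0.5711 -0.2336  0.0372]
 [ 0.5984  0.2071  0.0851]
 [ 0.6024  0.2162  0.127 ]
 [ 0.6192  0.2233  0.2354]
 [ 0.6253  0.2326  0.2413]]
top bar dir [-0.1218  0.3779  0.9178] slope 1.16250558130808 yaw 107.86378461520364 c [ 0.5988 -0.0004  0.169 ]
```

```bash
python3 - <<'E'
import cv2
a=cv2.imread('pics/scene0.png')[150:340,225:425]; b=cv2.imread('pics/top0.png')[185:295,190:410]
a=cv2.resize(a,None,fx=2.0,fy=2.0,interpolation=cv2.INTER_CUBIC); b=cv2.resize(b,(400,200),interpolation=cv2.INTER_CUBIC)
import numpy as np
cv2.imwrite('pics/crop1.png',np.vstack([cv2.resize(a,(560,400)) if 0 else a,b]))
E
```

```text
(no output)
```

View pics/crop1.png

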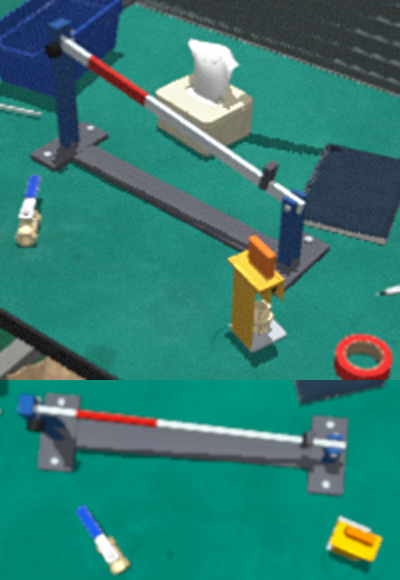

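The crop shows the yellow back plate on the robot's side, so the mouth faces +x, away from the robot. The carrier can go straight in toward the rail from the robot's side. Next I fit the bar and the carrier frame precisely.

```bash
cat > fit.py <<'E'
from h import *
np.set_printoptions(precision=4,suppress=True)
for n in('scene','top'):
    z=np.load('pics/%s0.npz'%n); p=z['p']; W=pts(n,z['d'],z); H=cv2.cvtColor(p,cv2.COLOR_RGB2HSV)
    red=((H[...,0]<6)|(H[...,0]>172))&(H[...,1]>140)&(H[...,2]>70)
    wh=(H[...,1]<60)&(H[...,2]>110)
    y=W[...,1]; xl=.6+.076*(y-.07); zl=.163+.2*(y-0)
    g=(abs(W[...,0]-xl)<.025)&(abs(W[...,2]-zl)<.03)&(y>-.23)&(y<.235)
    X=W[g&(red|wh)]; R=W[g&red]
    # along y bins: mid x, top z
    B=[]
    for a in np.arange(-.22,.21,.02):
        q=X[(X[:,1]>=a)&(X[:,1]<a+.02)]
        if len(q)>6: B.append([a+.01,q[:,0].min(),np.median(q[:,0]),q[:,0].max(),np.percentile(q[:,2],10),np.median(q[:,2]),np.percentile(q[:,2],90)])
    B=np.array(B); print(n); print(B)
    for j,nm in((2,'xmed'),(4,'z10'),(5,'zmed'),(6,'z90')):
        c=np.polyfit(B[:,0],B[:,j],1); print(nm,c,'res',np.std(B[:,j]-np.polyval(c,B[:,0])))
    print('red y',np.percentile(R[:,1],[1,99]))
    dark=(H[...,2]<70)&(H[...,1]<120)
    s=W[dark&(W[...,2]>zl+.012)&(W[...,2]<zl+.05)&(abs(W[...,0]-xl)<.03)&(y>-.22)&(y<-.1)]; print('stop',len(s),s.min(0) if len(s) else 0,s.max(0) if len(s) else 0)
    b=(H[...,0]>100)&(H[...,0]<125)&(H[...,1]>110)&(abs(W[...,0]-xl)<.04)&(W[...,2]>.04)
    for sg in(-1,1):
        q=W[b&(y*sg>.19)&(y*sg<.26)]; 
        if len(q): print('fork',sg,len(q),np.percentile(q,[2,50,98],axis=0))
    t=(H[...,0]>=3)&(H[...,0]<=26)&(H[...,1]>140)&(W[...,2]>.128)&(W[...,2]<.17)&(abs(W[...,0]-.44)<.05)&(abs(y+.26)<.05)
    q=W[t]; r=cv2.minAreaRect((q[:,:2]*1000).astype(np.float32)); print('tab',len(q),r, q.mean(0))
    q=W[t&(W[...,2]>.152)]
    if len(q)>4: print('tabtop',len(q),cv2.minAreaRect((q[:,:2]*1000).astype(np.float32)),np.median(q,0))
E
python3 fit.py
```

```text
scene
[[-0.21    0.5737  0.5842  0.5931  0.1162  0.1246  0.129 ]
 [-0.19    0.5809  0.5843  0.5932  0.1165  0.1259  0.1316]
 [-0.17    0.5764  0.5855  0.5921  0.1249  0.1355  0.143 ]
 [-0.15    0.5823  0.5869  0.5985  0.1252  0.1358  0.1407]
 [-0.13    0.5845  0.5889  0.5961  0.1268  0.1372  0.1447]
 [-0.11    0.5858  0.5899  0.5963  0.1331  0.143   0.1496]
 [-0.09    0.5862  0.5908  0.5976  0.1369  0.1464  0.1523]
 [-0.07    0.5882  0.5919  0.6008  0.1388  0.1498  0.1568]
 [-0.05    0.5879  0.5936  0.6     0.1416  0.1539  0.1608]
 [-0.03    0.5899  0.594   0.6     0.1469  0.158   0.1644]
 [-0.01    0.5904  0.5955  0.6038  0.1503  0.1633  0.1696]
 [ 0.01    0.5912  0.5967  0.6048  0.1553  0.1657  0.1735]
 [ 0.03    0.5949  0.5979  0.6041  0.161   0.1702  0.177 ]
 [ 0.05    0.595   0.5998  0.6079  0.164   0.176   0.1815]
 [ 0.07    0.5967  0.5997  0.6082  0.1717  0.1789  0.185 ]
 [ 0.09    0.5974  0.6021  0.6109  0.1746  0.1836  0.1899]
 [ 0.11    0.5993  0.6031  0.6111  0.1772  0.1872  0.1936]
 [ 0.13    0.5979  0.6045  0.6131  0.1825  0.1933  0.1988]
 [ 0.15    0.6002  0.6044  0.614
[... 2242 characters left out ...]
83] res 0.0006750531727069226
z10 [0.2091 0.1599] res 0.0027213128254824654
zmed [0.2006 0.1689] res 0.0007923717956060891
z90 [0.2031 0.1728] res 0.0010150692421502265
red y [0.0452 0.1553]
stop 9 [ 0.5772 -0.1797  0.1438] [ 0.5939 -0.1744  0.1594]
fork -1 61 [[ 0.5709 -0.2357  0.0433]
 [ 0.5761 -0.2232  0.1231]
 [ 0.5992 -0.2147  0.1307]]
fork 1 196 [[0.5974 0.2119 0.0428]
 [0.6075 0.2193 0.2144]
 [0.6259 0.2328 0.2414]]
tab 93 ((446.1177062988281, -261.8043518066406), (45.15707778930664, 12.584247589111328), 69.02357482910156) [ 0.4452 -0.2614  0.1514]
tabtop 66 ((445.9913330078125, -261.77130126953125), (45.130767822265625, 11.836149215698242), 67.9277114868164) [ 0.4456 -0.2617  0.1545]
```

Measured so far:

| Item | Value |
|---|---|
| Tab centre | (0.4455, -0.261) |
| Carrier yaw | about -21.5° |
| Bar direction | yaw 86.4°, slope about 0.2 rad |
| Bar at y = 0.1 | centre x about 0.6055, top z about 0.1925 |

I'm moving over to the carrier now.

Request:
step_arm(targets=[[1,[16,-42,5],[0,0,-0.09]],[1,[32,-84,10],[0,0,-0.18]],[1,[48,-126,15],[0,0,-0.27]],[1,[64,-168,20],[0,0,-0.36]],[1,[80,-210,25],[0,0,-0.45]],[1,[96,-252,30],[0,0,-0.54]],[1,[112,-294,30],[0,0,-0.63]],[1,[130,-334,30],[0,0,-0.714]]], force=60)

```text
time: 0.9
ee_pos: [0.2659, 0.1972, 0.2614]
tcp_rot: [180.0, 0.0, 124.6]
wrist_force: [2.0, 0.2, -0.1]
opening: 0.0859
grasp_force: 0.0
```

Request:
step_arm(targets=[[1,[16,-42,0],[0,0,-0.09]],[1,[32,-84,0],[0,0,-0.18]],[1,[48,-126,0],[0,0,-0.27]],[1,[64,-168,0],[0,0,-0.36]],[1,[80,-210,0],[0,0,-0.45]],[1,[96,-252,0],[0,0,-0.54]],[1,[112,-294,0],[0,0,-0.63]],[1,[130,-334,0],[0,0,-0.714]]])

```text
time: 1.7
ee_pos: [0.3959, -0.1373, 0.2612]
tcp_rot: [180.0, -0.0, 83.6]
wrist_force: [1.3, 1.7, 0.2]
opening: 0.086
grasp_force: 0.0
```

Request:
step_arm(targets=[[1,[16,-42,0],[0,0,-0.09]],[1,[32,-84,0],[0,0,-0.18]],[1,[49,-126,0],[0,0,-0.268]],[1,[49,-126,0],[0,0,-0.268]],[1,[49,-126,0],[0,0,-0.268]]])

```text
time: 2.2
ee_pos: [0.4448, -0.2616, 0.2601]
tcp_rot: [-179.9, -0.0, 68.5]
wrist_force: [0.3, -1.0, -0.4]
opening: 0.0852
grasp_force: 0.0
```

```bash
python3 - <<'E'
from h import *
np.set_printoptions(precision=4,suppress=True)
P=bot.camera_params('wrist'); p,d=bot.camera('wrist'); cv2.imwrite('pics/w1.png',p[...,::-1])
W=pts('wrist',d,P); H=cv2.cvtColor(p,cv2.COLOR_RGB2HSV)
t=(H[...,0]>=3)&(H[...,0]<=30)&(H[...,1]>120)&(d>0)
for a,b in((.149,.165),(.112,.126)):
    q=W[t&(W[...,2]>a)&(W[...,2]<b)&(abs(W[...,0]-.445)<.06)&(abs(W[...,1]+.26)<.06)]
    if len(q)>5: print(a,len(q),cv2.minAreaRect((q[:,:2]*1000).astype(np.float32)),np.median(q,0))
E
```

```text
0.149 1450 ((447.5286865234375, -259.4156188964844), (45.145233154296875, 11.691441535949707), 68.17408752441406) [ 0.4477 -0.2587  0.1537]
0.112 4228 ((440.2248229980469, -256.91387939453125), (69.71025848388672, 38.94841766357422), 68.5666275024414) [ 0.4372 -0.25    0.119 ]
```

View pics/w1.png

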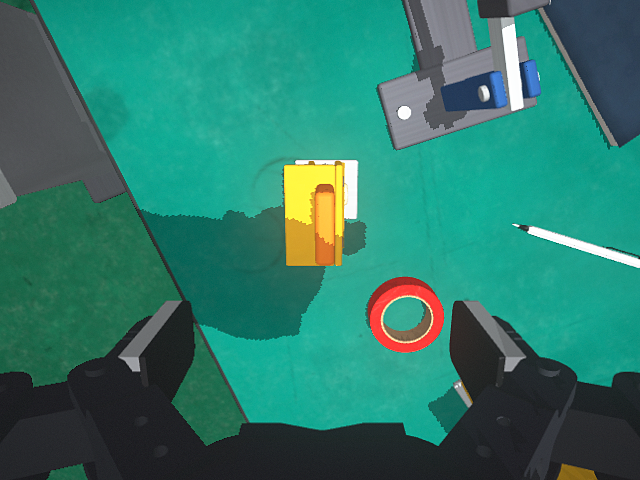

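The wrist view shows the tab at about (325,225), between the open fingers, with the tape at (405,314) well below the fingertip height. I descend and grip.

Request:
step_arm(targets=[[1,[2,1,-40],[0,0,0]],[1,[2,1,-80],[0,0,0]],[1,[2,1,-115],[0,0,0]],[1,[2,1,-136],[0,0,0]],[1,[2,1,-136],[0,0,0]],[1,[2,1,-136],[0,0,0]]])

```text
time: 2.85
ee_pos: [0.447, -0.2593, 0.1266]
tcp_rot: [179.9, 0.0, 68.6]
wrist_force: [-0.2, 0.4, 1.4]
opening: 0.0853
grasp_force: 0.0
```

Request:
step_arm(targets=[[0,[0,0,0],[0,0,0]],[0,[0,0,0],[0,0,0]],[0,[0,0,0],[0,0,0]],[0,[0,0,0],[0,0,0]],[0,[0,0,0],[0,0,0]],[0,[0,0,0],[0,0,0]],[0,[0,0,0],[0,0,0]],[0,[0,0,0],[0,0,0]]], force=60)

```text
time: 3.65
ee_pos: [0.447, -0.2602, 0.1256]
tcp_rot: [180.0, 0.0, 68.5]
wrist_force: [-1.6, -0.0, 3.9]
opening: 0.0113
grasp_force: 59.7
```

Request:
step_arm(targets=[[0,[0,0,10],[0,0,0]],[0,[0,0,40],[0,0,0]],[0,[0,0,75],[0,0,0]],[0,[0,0,105],[0,0,0]],[0,[0,0,116],[0,0,0]]])

```text
time: 4.15
ee_pos: [0.4475, -0.2603, 0.2441]
tcp_rot: [179.8, 0.0, 68.5]
wrist_force: [0.3, -0.3, -5.2]
opening: 0.0111
grasp_force: 59.1
```

Request:
step_arm(targets=[[0,[4,20,0],[0,0,0.04]],[0,[15,60,0],[0,0,0.08]],[0,[28,105,0],[0,0,0.12]],[0,[41,150,0],[0,0,0.16]],[0,[54,195,0],[0,0,0.2]],[0,[67,240,0],[0,0,0.24]],[0,[79,285,0],[0,0,0.28]],[0,[87,320,0],[0,0,0.313]]])

```text
time: 4.95
ee_pos: [0.534, 0.0625, 0.2397]
tcp_rot: [-179.9, -0.0, 86.6]
wrist_force: [1.2, -0.1, -4.3]
opening: 0.0109
grasp_force: 59.1
```

Request:
step_arm(targets=[[0,[5,22,0],[0.05,-0.003,0]],[0,[5,22,0],[0.1,-0.006,0]],[0,[5,22,0],[0.15,-0.009,0]],[0,[5,22,0],[0.1986,-0.0123,0]],[0,[5,22,0],[0.1986,-0.0123,0]],[0,[5,22,0],[0.1986,-0.0123,0]]])

```text
time: 5.55
ee_pos: [0.5387, 0.0815, 0.2403]
tcp_rot: [-179.9, -11.3, 86.4]
wrist_force: [-0.5, -0.5, -4.6]
opening: 0.0113
grasp_force: 59.1
```

```bash
cat > look.py <<'E'
import sys; from h import *
np.set_printoptions(precision=4,suppress=True)
tag=sys.argv[1]
o=bot.get_obs(); print(o['time'],o['ee_pos'],o['tcp_rot'],o['wrist_force'],o['opening'])
ims=[]
for n in('scene','top','wrist'):
    P=bot.camera_params(n); p,d=bot.camera(n); np.savez('pics/%s_%s.npz'%(n,tag),p=p,d=d,**{k:np.array(P[k]) for k in P})
    ims.append(p[...,::-1])
s=cv2.resize(ims[0][140:320,220:420],(400,360),interpolation=cv2.INTER_CUBIC)
t=cv2.resize(ims[1][170:290,190:390],(400,240),interpolation=cv2.INTER_CUBIC)
w=cv2.resize(ims[2],(400,300))
cv2.imwrite('pics/%s.png'%tag,np.hstack([np.vstack([s,t]),np.vstack([w,np.zeros((300,400,3),np.uint8)])]))
E
python3 look.py L1
```

```text
5.55 [0.5387 0.0815 0.2403] [-179.9073  -11.3021   86.3888] [-0.5226 -0.514  -4.5893] 0.011300881084501172
```

View pics/L1.png

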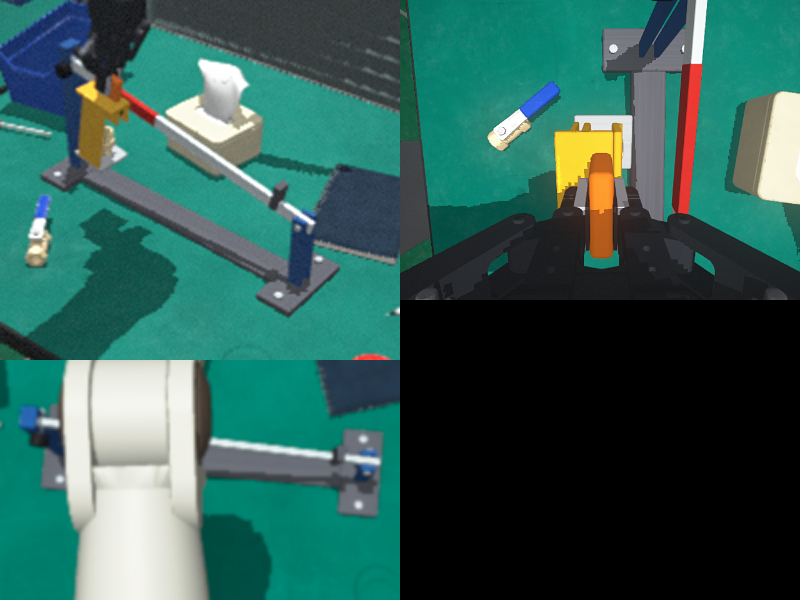

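The carrier is held beside the red section with its tilt matching the bar. In the wrist crop the tab is at (600,200) and the red bar at about (690,140). Now I measure the header relative to the bar in the same wrist view.

```bash
cat > rel.py <<'E'
import sys; from h import *
from scipy.spatial.transform import Rotation as Ro
np.set_printoptions(precision=4,suppress=True)
for n in ('wrist','scene'):
    z=np.load('pics/%s_%s.npz'%(n,sys.argv[1])); p=z['p']; W=pts(n,z['d'],z); H=cv2.cvtColor(p,cv2.COLOR_RGB2HSV)
    o=bot.get_obs(); R=Ro.from_euler('xyz',o['tcp_rot'],degrees=True).as_matrix()
    # carrier frame guess: x = tool y, y = tool x, z=-tool z; origin .1256 below tcp
    C=np.c_[R[:,1],R[:,0],-R[:,2]]; 
    L=(W-o['ee_pos'])@C+[0,0,.1256]
    red=((H[...,0]<6)|(H[...,0]>172))&(H[...,1]>140)&(H[...,2]>70)&(z['d']>0)&(L[...,0]>.03)&(L[...,0]<.12)&(L[...,2]>.04)&(L[...,2]<.1)
    q=L[red]; print(n,'red',len(q),'C',C.ravel())
    if len(q)>20:
      for a in np.arange(-.06,.08,.02):
        s=q[(q[:,1]>a)&(q[:,1]<a+.02)]
        if len(s)>8: print('y',a+.01,'x',np.percentile(s[:,0],[3,50,97]),'z',np.percentile(s[:,2],[5,50,75,95]))
    for nm,h0,h1 in(('yel',17,32),('or',3,15)):
        k=(H[...,0]>=h0)&(H[...,0]<=h1)&(H[...,1]>130)&(z['d']>0)&(abs(L)<[.05,.06,.2]).all(-1)&(L[...,2]>.08)
        q=L[k]; print(nm,len(q),np.percentile(q,[2,50,98],axis=0))
        s=q[(q[:,2]>.112)&(q[:,2]<.128)]
        if nm=='yel' and len(s)>20: print(' header plane', np.linalg.lstsq(np.c_[s[:,:2],np.ones(len(s))],s[:,2],rcond=None)[0])
E
python3 rel.py L1
```

```text
wrist red 7090 C [ 0.9981  0.0605 -0.0116 -0.0616  0.9786 -0.1964 -0.0005  0.1967  0.9805]
y -0.049999999999999996 x [0.062  0.0627 0.0707] z [0.0544 0.0703 0.0713 0.0722]
y -0.029999999999999992 x [0.0621 0.0639 0.0705] z [0.0555 0.071  0.0716 0.0723]
y -0.00999999999999999 x [0.0621 0.064  0.0705] z [0.0553 0.071  0.0717 0.0724]
y 0.010000000000000014 x [0.062  0.064  0.0706] z [0.0554 0.071  0.0717 0.0724]
y 0.03000000000000002 x [0.0621 0.0641 0.0707] z [0.0556 0.071  0.0717 0.0725]
y 0.050000000000000024 x [0.0622 0.0641 0.0707] z [0.0557 0.071  0.0717 0.0725]
y 0.07000000000000002 x [0.0622 0.0641 0.0707] z [0.0554 0.071  0.0717 0.0725]
yel 7841 [[-0.0259 -0.0035  0.0993]
 [-0.0116  0.0232  0.1187]
 [ 0.0117  0.0347  0.1201]]
 header plane [-0.0057 -0.0157  0.119 ]
or 5135 [[-0.0053 -0.0203  0.1244]
 [ 0.0005  0.0024  0.1533]
 [ 0.006   0.023   0.155 ]]
scene red 93 C [ 0.9981  0.0605 -0.0116 -0.0616  0.9786 -0.1964 -0.0005  0.1967  0.9805]
y -0.029999999999999992 x [0.0577 0.0614 0.067 ] z [0.0558 0.068  0.072  0.0747]
y -0.00999999999999999 x [0.0585 0.0613 0.0665] z [0.0572 0.0673 0.0713 0.0739]
y 0.010000000000000014 x [0.0582 0.0642 0.0682] z [0.0674 0.0718 0.0734 0.0758]
yel 344 [[-0.0308 -0.035   0.082 ]
 [-0.0221 -0.0087  0.1151]
 [ 0.0085  0.0324  0.1231]]
 header plane [0.0115 0.0074 0.1186]
or 63 [[-0.0094 -0.0244  0.1193]
 [-0.0035 -0.0188  0.1398]
 [ 0.0082 -0.0067  0.1547]]
```

Relative to the carrier, the bar is parallel, with its centre at x = 66 mm and its top at z ≈ 72.5 mm. That leaves clearance on both sides of the mouth. I insert sideways by 66 mm.

Request:
step_arm(targets=[[0,[12,-0.7,-1],[0,0,0]],[0,[24,-1.5,-1],[0,0,0]],[0,[36,-2.2,-1],[0,0,0]],[0,[48,-3,-1],[0,0,0]],[0,[58,-3.6,-1],[0,0,0]],[0,[66,-4.1,-1],[0,0,0]],[0,[66,-4.1,-1],[0,0,0]],[0,[66,-4.1,-1],[0,0,0]]])

```text
time: 6.5
ee_pos: [0.6049, 0.0778, 0.2401]
tcp_rot: [-180.0, -11.4, 86.4]
wrist_force: [-0.3, -0.2, -4.2]
opening: 0.0111
grasp_force: 59.2
```

```bash
python3 look.py L2; python3 - <<'E'
import cv2,numpy as np
z=np.load('pics/scene_L2.npz'); w=np.load('pics/wrist_L2.npz')
a=cv2.resize(z['p'][150:240,220:310,::-1],(400,400),interpolation=cv2.INTER_CUBIC)
b=cv2.resize(w['p'][180:480,150:490,::-1],(400,400))
cv2.imwrite('pics/L2c.png',np.hstack([a,b]))
E
```

```text
6.5 [0.6049 0.0778 0.2401] [-179.9666  -11.3972   86.4419] [-0.3447 -0.2466 -4.2423] 0.011138590544126279
```

View pics/L2c.png

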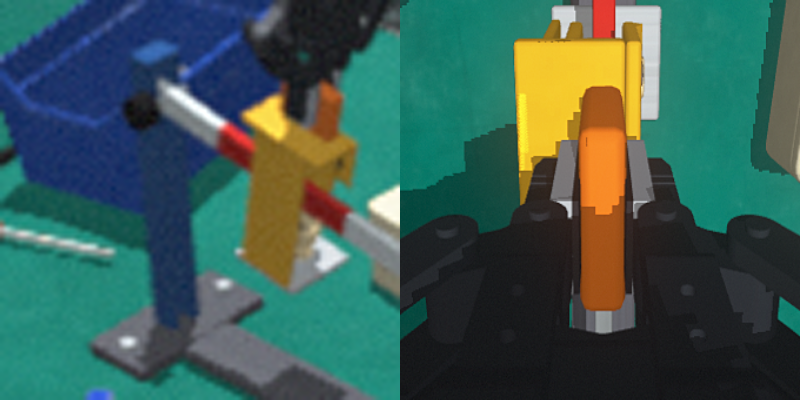

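The bar is in the mouth and lined up with the tab: red at about (602,15) on the wrist side, tab at about (603,90). I lower along the carrier's axis and feel for the wheels.

Request:
step_arm(targets=[[0,[0,1,-5],[0,0,0]],[0,[0.1,2,-10],[0,0,0]],[0,[0.2,3,-15],[0,0,0]],[0,[0.2,3.7,-18.6],[0,0,0]],[0,[0.2,3.7,-18.6],[0,0,0]],[0,[0.2,3.7,-18.6],[0,0,0]]])

```text
time: 7.25
ee_pos: [0.6051, 0.0816, 0.2216]
tcp_rot: [-180.0, -11.4, 86.4]
wrist_force: [0.5, -0.1, -3.6]
opening: 0.0112
grasp_force: 59.2
```

Request:
step_arm(targets=[[0,[0,0.2,-1],[0,0,0]],[0,[0,0.2,-1],[0,0,0]],[0,[0,0.4,-2],[0,0,0]],[0,[0,0.4,-2],[0,0,0]]])

```text
time: 7.65
ee_pos: [0.6052, 0.0819, 0.2196]
tcp_rot: [-180.0, -11.4, 86.4]
wrist_force: [0.2, 0.7, -4.6]
opening: 0.0108
grasp_force: 59.2
```

Not touching yet, so I continue in 1 mm steps.

Request:
step_arm(targets=[[0,[0,0.2,-1],[0,0,0]],[0,[0,0.2,-1],[0,0,0]]])

```text
time: 7.85
ee_pos: [0.6052, 0.0821, 0.2186]
tcp_rot: [-180.0, -11.4, 86.4]
wrist_force: [0.1, 0.2, -4.1]
opening: 0.0112
grasp_force: 59.2
```

Request:
step_arm(targets=[[0,[0,0.2,-1],[0,0,0]],[0,[0,0.2,-1],[0,0,0]]])

```text
time: 8.05
ee_pos: [0.6053, 0.0823, 0.2183]
tcp_rot: [179.9, -11.4, 86.5]
wrist_force: [-0.9, -1.1, -0.2]
opening: 0.0111
grasp_force: 60.1
```

Contact: the force rose from -4.2 to -0.2 N. I add 0.5 mm more.

Request:
step_arm(targets=[[0,[0,0.1,-0.5],[0,0,0]],[0,[0,0.1,-0.5],[0,0,0]]])

```text
time: 8.25
ee_pos: [0.6053, 0.0823, 0.2182]
tcp_rot: [179.9, -11.4, 86.5]
wrist_force: [-1.0, -2.3, 5.2]
opening: 0.0111
grasp_force: 60.7
```

```bash
python3 - <<'E'
from workcell import bot
o=bot.get_obs(); print(o['wrist_force'],o['torque'],o['ee_pos'],o['tcp_rot'])
E
```

```text
[-0.97271368 -2.33836119  5.20682363] [-0.40594656  0.38410881  0.09961566] [0.60528717 0.08234297 0.21818362] [179.92103977 -11.40989753  86.45039167]
```

Seated firmly, with about 5 N up on top of the weight. I release by opening fully with the tool still.

Request:
step_arm(targets=[[1,[0,0,0],[0,0,0]],[1,[0,0,0],[0,0,0]],[1,[0,0,0],[0,0,0]],[1,[0,0,0],[0,0,0]],[1,[0,0,0],[0,0,0]],[1,[0,0,0],[0,0,0]],[1,[0,0,0],[0,0,0]],[1,[0,0,0],[0,0,0]]])

```text
time: 9.05
ee_pos: [0.6052, 0.0824, 0.2172]
tcp_rot: [-180.0, -11.4, 86.4]
wrist_force: [0.2, 0.2, 0.7]
opening: 0.0853
grasp_force: 0.0
```

```bash
cat > seat.py <<'E'
from h import *
import sys
np.set_printoptions(precision=4,suppress=True)
P=bot.camera_params('scene'); p,d=bot.camera('scene'); W=pts('s',d,P); H=cv2.cvtColor(p,cv2.COLOR_RGB2HSV)
cv2.imwrite('pics/%s.png'%sys.argv[1],cv2.resize(p[140:320,220:420,::-1],(667,600),interpolation=cv2.INTER_CUBIC))
k=(H[...,0]>=3)&(H[...,0]<=32)&(H[...,1]>140)&(H[...,2]>90)&(abs(W[...,0]-.595)<.06)&(W[...,2]>.04)&(abs(W[...,1])<.22)
for nm,m in(('orange',k&(H[...,0]<=15)),('yellow',k&(H[...,0]>16))):
    q=W[m]; print(nm,len(q)); 
    if len(q): print(np.percentile(q,[3,50,97],axis=0))
print(bot.get_obs()['time'])
E
python3 seat.py S1
```

```text
orange 158
[[ 0.5889 -0.0188  0.1766]
 [ 0.5934  0.0026  0.216 ]
 [ 0.6019  0.0669  0.2331]]
yellow 513
[[ 0.5702 -0.0233  0.0907]
 [ 0.5752  0.0135  0.1695]
 [ 0.602   0.04    0.2019]]
9.1
```

View pics/S1.png

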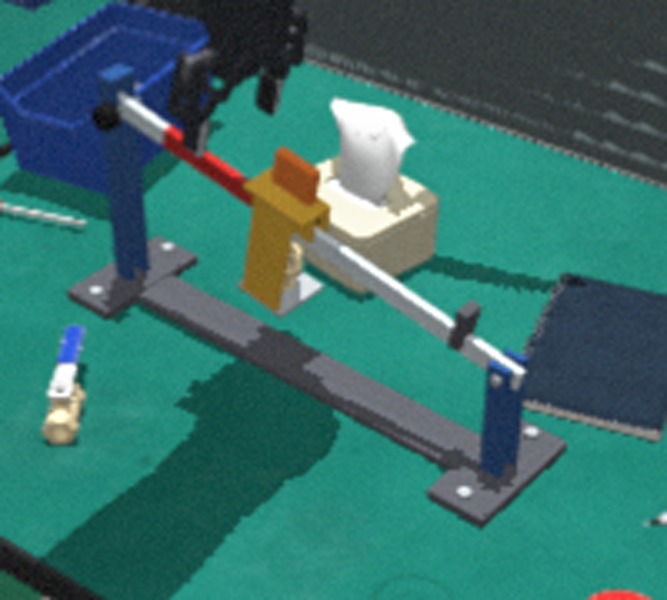

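The carrier is rolling freely down the bar at (285,230), hanging on both wheels and clear of the fingers. I raise the arm away and let it roll.

Request:
step_arm(targets=[[1,[0,-2,10],[0,0,0]],[1,[0,-6,30],[0,0,0]],[1,[0,-10,50],[0,0,0]],[1,[0,-15,75],[0,0,0]],[1,[0,-15,75],[0,0,0]],[1,[0,-15,75],[0,0,0]],[1,[0,-15,75],[0,0,0]],[1,[0,-15,75],[0,0,0]]])

```text
time: 9.9
ee_pos: [0.6049, 0.0675, 0.2912]
tcp_rot: [-179.9, -11.4, 86.4]
wrist_force: [-0.1, 0.2, -0.7]
opening: 0.0856
grasp_force: 0.0
```

Request:
step_arm(targets=[[1,[0,0,0],[0,0,0]],[1,[0,0,0],[0,0,0]],[1,[0,0,0],[0,0,0]],[1,[0,0,0],[0,0,0]],[1,[0,0,0],[0,0,0]],[1,[0,0,0],[0,0,0]],[1,[0,0,0],[0,0,0]],[1,[0,0,0],[0,0,0]]])

```text
time: 10.7
ee_pos: [0.6052, 0.0674, 0.2922]
tcp_rot: [180.0, -11.4, 86.4]
wrist_force: [-1.0, -0.1, -0.2]
opening: 0.0854
grasp_force: 0.0
```

Request:
step_arm(targets=[[1,[0,0,0],[0,0,0]],[1,[0,0,0],[0,0,0]],[1,[0,0,0],[0,0,0]],[1,[0,0,0],[0,0,0]],[1,[0,0,0],[0,0,0]],[1,[0,0,0],[0,0,0]],[1,[0,0,0],[0,0,0]],[1,[0,0,0],[0,0,0]]])

```text
time: 11.5
ee_pos: [0.6052, 0.0674, 0.2922]
tcp_rot: [-180.0, -11.4, 86.4]
wrist_force: [-0.2, -0.2, -0.3]
opening: 0.0856
grasp_force: 0.0
```

```bash
python3 seat.py S2
```

```text
orange 188
[[ 0.5787 -0.1677  0.1676]
 [ 0.5839 -0.1458  0.189 ]
 [ 0.6044  0.0883  0.2037]]
yellow 574
[[ 0.5599 -0.1715  0.0596]
 [ 0.5646 -0.1337  0.1395]
 [ 0.5895 -0.1073  0.1723]]
11.55
```

Request:
step_arm(targets=[[1,[0,0,0],[0,0,0]],[1,[0,0,0],[0,0,0]],[1,[0,0,0],[0,0,0]],[1,[0,0,0],[0,0,0]],[1,[0,0,0],[0,0,0]],[1,[0,0,0],[0,0,0]],[1,[0,0,0],[0,0,0]],[1,[0,0,0],[0,0,0]]])

```text
time: 12.35
ee_pos: [0.6052, 0.0674, 0.2922]
tcp_rot: [180.0, -11.4, 86.4]
wrist_force: [0.1, 0.2, -0.1]
opening: 0.0855
grasp_force: 0.0
```

```bash
python3 seat.py S3
```

```text
orange 182
[[ 0.579  -0.1679  0.1671]
 [ 0.5836 -0.1465  0.189 ]
 [ 0.6009  0.089   0.2038]]
yellow 580
[[ 0.5592 -0.1714  0.0592]
 [ 0.5646 -0.1338  0.1394]
 [ 0.5895 -0.1068  0.1726]]
12.4
```

View pics/S3.png

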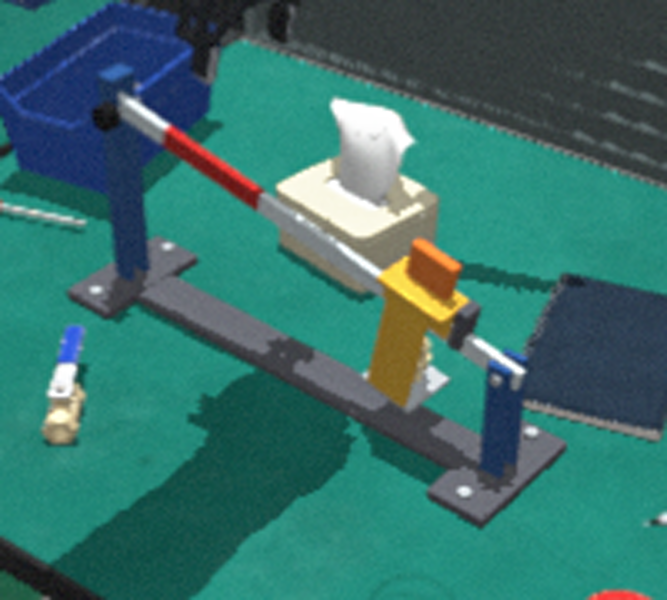

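The carrier hangs on the rail against the stop, with its header edge at (460,315) touching the stop block at (465,325). It did not move between 11.5 and 12.4 s.

```bash
python3 -c "from workcell import bot; print(bot.job_done())"
```

```text
the job is handed in; nothing more can be done
None
```

The smaller carrier was hooked on at the red section, released with its wheels on the rail, and rolled down on its own; it is now hanging at rest against the lower stop, the arm never went near the spray can, valve or tape, and the job is handed in.

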